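# Stack the palettes on the post stand

### The job

Put the palettes away on the four-post stand: the palette with one big well at the bottom, the one with two wells on it, then the one with eight small wells, and the plain wooden cover on top. Each must lie flat and fully down, right way up, with all four corner holes over the four posts. Leave the water jar, the tape roll and the two small pigment jars where they stand.

Things in the scene. Friction and masses are not known exactly. Their poses are not given: they have to be found in the camera images.
- stand: Stand fixed to the table: dark wooden board 140 (own x) x 66 (own y) x 14 mm thick, with four upright brass posts 8 mm in diameter at x +-53, y +-17 mm. Posts have round tips, 106 mm above the table (92 mm above the board's top). Origin: centre of the board's underside, at table height; z up. Place and yaw differ at every start.
- tray_one_well: White ceramic paint palette with one big well (84 x 48, 24 mm deep). 130 (own x) x 56 (own y) x 28 mm high, flat upright sides, grip across the 56 mm at the middle. Four 14 mm square corner holes right through, centres x +-53, y +-17 mm. Origin: centre of the underside, z up; same after a half turn. Starts flat and right way up on the table. Rigid, about 180 g (varies by a third).
- tray_two_wells: White ceramic paint palette with two wells (each 40 x 48, 18 mm deep). 130 (own x) x 56 (own y) x 22 mm high, flat upright sides, grip across the 56 mm at the middle. Four 14 mm square corner holes right through, centres x +-53, y +-17 mm. Origin: centre of the underside, z up; same after a half turn. Starts flat and right way up on the table. Rigid, about 160 g (varies by a third).
- tray_eight_wells: White ceramic paint palette with eight small wells, two rows of four. 130 (own x) x 56 (own y) x 16 mm high, flat upright sides, grip across the 56 mm at the middle. Four 14 mm square corner holes right through, centres x +-53, y +-17 mm. Origin: centre of the underside, z up; same after a half turn. Starts flat and right way up on the table. Rigid, about 140 g (varies by a third).
- cover: Plain solid light-wood cover board. 130 (own x) x 56 (own y) x 14 mm high, flat upright sides, grip across the 56 mm at the middle. Four 14 mm square corner holes right through, centres x +-53, y +-17 mm. Origin: centre of the underside, z up; same after a half turn. Starts flat and right way up on the table. Rigid, about 70 g (varies by a third).
- water_jar: Loose open clear glass water jar, 68 mm in diameter at the rim, 72 mm high. Origin: centre of its underside. To be left alone.
- tape_roll: Loose roll of paper masking tape lying flat, 86 mm in diameter, 24 mm high. Origin: centre of its underside. To be left alone.
- pigment_jar_left: Loose small amber glass jar with black cap, 36 mm in diameter, 40 mm high, on the robot's left. Origin: centre of its underside. To be left alone.
- pigment_jar_right: The same kind of small jar, 36 mm in diameter, 40 mm high, on the robot's right. Origin: centre of its underside. To be left alone.
There are look-alikes about, which are no part of the job. What is shaped like the tray_two_wells but red is not meant.

How it is judged:
By the outcome, as a careful person would: the job done as asked, in the order asked, and still so for the second after the job is handed in, with the robot touching nothing.
It also fails if it takes over 128 s, if anything falls off the work surface, if the arm or the gripper's body presses on something with over 40 N, if the wrist force passes 120 N, or if a joint passes its speed limit or range.

### The arm

A 6-joint arm with a two-finger parallel gripper is mounted at the origin on the work surface. World frame = base frame: x ahead of the robot, y to its left, z up, the work surface at z = 0. Lengths are in m, angles in rad, forces in N, time in s.
With the tool pointing down it reaches from about 0.375 to 0.925 m from the base axis. Payload 5.7 kg.
Tool frame: the origin (TCP) lies midway between the tips of the shut fingers; the grasp point (between the pads) lies 19 mm behind it; z points along the fingers, y is the line along which they close (so a half turn about z gives the same grasp; the last joint's range is limited). The gripper opens to 85 mm and grips with 20 to 120 N. Pads are 22 mm wide; open, the fingers measure 114 mm over their backs; the gripper's body (76 mm by 85 mm) begins 54 mm behind the grasp point. The pads swing forward as they close: fully open they stand 13 mm farther back than shut.
Start: joints at [-1.446, 0.359, 1.51, -0, 1.272, -0.115], TCP at [0.142, -0.583, 0.231] pointing down, gripper open.
Joint ranges: [-2.97, 2.97], [-1.01, 2.36], [0.21, 2.38], [-0.96, 4.11], [0.2, 2.71], [-2.98, 2.98]. Speed limits (rad/s): [2.39, 2.39, 3.14, 3.14, 3.14, 3.14].

### API

Orientations are given as a unit quaternion [w, x, y, z].
In Python, from bench import * gives the robot as it stands.
- The arm moves only by the tool step_arm, never from a script. Its argument "motion" is one flat list of numbers, 7 for each row, row after row: the shift along the tool's x, y, z scaled (see below), then the turn, a rotation vector about the tool's x, y, z scaled (see below), then the opening, from -1 (shut) to 1 (fully open). A call has 1 to 12 rows; each row shifts and turns the commanded pose from where the row before left it, along the tool's axes as they then stand; what a row does not reach is not made up. The controller multiplies each number of a shift by 20 cm and each number of a turn by 0.5 rad. A row lasts 1/12 s, in which the tool goes at most 41.7 mm and 7.16 degrees, less where a joint would pass 70% of its speed; a pose out of reach is approached as far as the arm can. A call with a number of a shift or a turn outside -1 to 1 is refused whole. A call with a gripper value outside its range is refused whole. The fingers move at their own pace and stop on an object; "newtons" is the grip in N (left out, the last holds). Time passes only in rows, so rows that do not move let the fingers close. It gives the time, the measured TCP pose, the force, the opening and the grip force at its end, in the units of the state.
- observe(): the state, without advancing time (a new reading comes with each control period).
- camera(name): name is "scene" or "top" or "wrist"; returns a dict with "image" (480x640x3 uint8, red, green, blue), "fx", "fy", "cx", "cy" (pixels), "R" (3x3) and "t" (3): a world point X has camera coordinates R X + t; the wrist camera has in their place "tool_from_camera" (4x4, takes a point from camera to tool coordinates, whose origin is the TCP and whose axes are the flange's). Camera axes: x right, y down, z forward; pixel columns grow to the right and rows downward; lengths in m; the calibration is good to about 2 mm. A picture is of the moment at which its call begins: read the wrist's pose just before it. There is no depth.
- hand_in(): hands the job in; it is judged then, once.
The state is a dict: "clock": time; "joint_pos": joint angles; "qvel": joint speeds; "joint_efforts": joint torques, N m; "tcp_pos": TCP position; "ee_rot": TCP orientation; "force": force on the tool from outside, world axes, zero at the start; "torque": the same for the moment, N m; "width": opening from 0.0 (shut) to 1.0 (fully open); "grip_force": force on a finger pad.
Only numpy, scipy, OpenCV 4.12 (cv2) and the standard library are available. Lean on these libraries where they do the work, as an engineer would, in place of code of your own. Each camera call takes 0.05 s, during which the arm holds its last target. There are 200 camera calls.

## Working session

There is one attempt and no reset: what is moved stays moved. The work goes in short steps, Python scripts to look and compute and a tool call to move; the robot and the scene stay as the last step left them, time stands still between calls to the robot, and variables do not carry over. Pictures are saved under pics/ and viewed, at most 14 in all, crops included, and the job is handed in when it is done.

Besides the shell and the picture viewer there is one more tool, called after ">>>" as a command line: name --argument value ..., lists and objects as JSON in quotes. step_arm: Moves the arm, as the interface text tells. Its arguments: {"type":"object","properties":{"motion":{"type":"array"},"newtons":{"type":"number"}},"required":["motion"]}

```bash
mkdir -p pics; ls; python3 - <<'E'
from bench import *
import cv2
for n in ["scene","top"]:
    c=camera(n); cv2.imwrite(f"pics/{n}0.png",c["image"][:,:,::-1]); print(n,c["fx"],c["fy"],c["cx"],c["cy"],c["R"],c["t"])
s=observe();print(s)
print(camera("wrist")["tool_from_camera"])
E
```

```text
pics
scene 544.2122424268925 544.2122424268925 319.4096546484372 244.90810590909288 [[ 0.78952319  0.61341253 -0.01944758]
 [ 0.45535933 -0.60674927 -0.65153911]
 [-0.41146205  0.5055496  -0.75836573]] [-0.41225072 -0.15944192  1.28820773]
top 521.5237382140726 521.5237382140726 318.1183798525966 244.50704295662672 [[ 0.0139981  -0.99950188 -0.02828504]
 [-0.99668053 -0.01167852 -0.0805701 ]
 [ 0.08019964  0.02931898 -0.99634754]] [0.06021214 0.5030312  1.09366481]
{'clock': 0.1, 'joint_pos': array([-1.44610635e+00,  3.59458492e-01,  1.51132071e+00, -1.78711965e-05,
        1.27249596e+00, -1.15101181e-01]), 'qvel': array([ 0.0010988 , -0.00269975, -0.00196238,  0.00163542, -0.00073662,
        0.00027441]), 'joint_efforts': array([ 1.28231233e-05, -5.28654456e+01, -2.79350460e+01, -3.51681438e-04,
        4.99485861e-03,  3.86939666e-05]), 'tcp_pos': array([ 0.14240925, -0.58222777,  0.23052377]), 'ee_rot': array([-8.41206557e-04,  9.92820465e-01,  1.19611108e-01, -1.25719740e-05]), 'force': array([-0.19214623, -0.05210773,  0.05199982]), 'torque': array([-0.00349474, -0.03091266, -0.04354493]), 'grip_force': 0.0, 'width': 1.0002274784866514}
[[ 7.07340348e-04 -9.57501854e-01 -2.88426246e-01  7.41131896e-02]
 [ 9.99999740e-01  6.36486445e-04  3.39439336e-04 -2.08096428e-04]
 [-1.41434398e-04 -2.88426411e-01  9.57502055e-01 -1.44042018e-01]
 [ 0.00000000e+00  0.00000000e+00  0.00000000e+00  1.00000000e+00]]
```

View pics/top0.png

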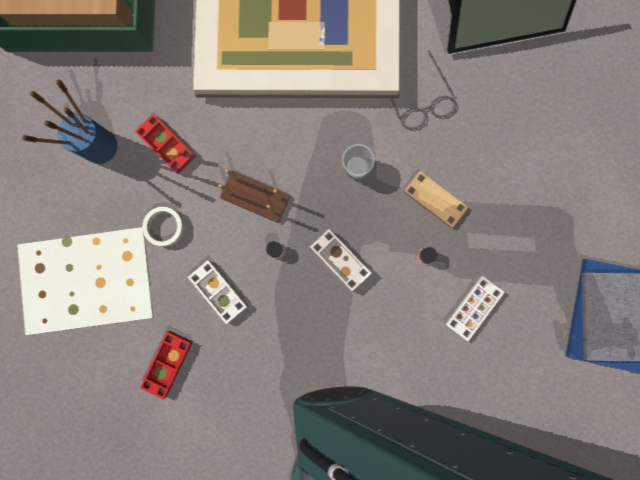

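View pics/scene0.png

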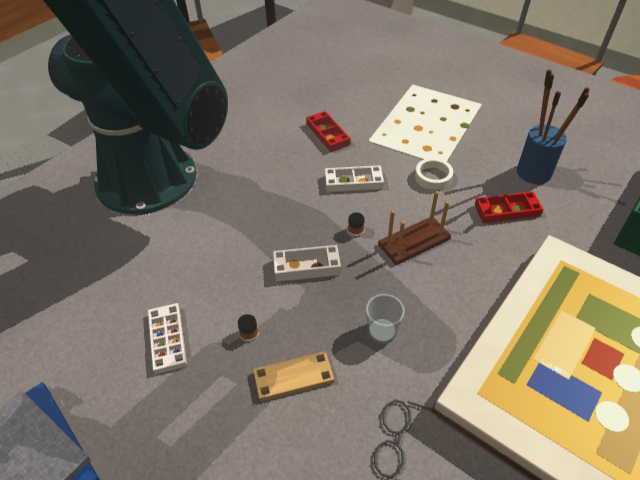

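```bash
cat > h.py <<'E'
from bench import *
import cv2, numpy as np
from scipy.spatial.transform import Rotation as Ro
def quat(q): return Ro.from_quat([q[1],q[2],q[3],q[0]])
def cam(name):
    s=observe(); c=camera(name)
    if name=="wrist":
        T=np.eye(4); T[:3,:3]=quat(s["ee_rot"]).as_matrix(); T[:3,3]=s["tcp_pos"]
        W=T@c["tool_from_camera"]; c["Rw"]=W[:3,:3]; c["C"]=W[:3,3]
    else:
        c["Rw"]=c["R"].T; c["C"]=-c["R"].T@c["t"]
    return c
def cast(c,px,z):
    px=np.atleast_2d(px).astype(float)
    d=np.c_[(px[:,0]-c["cx"])/c["fx"],(px[:,1]-c["cy"])/c["fy"],np.ones(len(px))]@c["Rw"].T
    return (c["C"]+d*((z-c["C"][2])/d[:,2])[:,None])[:,:2]
def proj(c,X):
    p=(np.atleast_2d(X)-c["C"])@c["Rw"]
    return np.c_[c["fx"]*p[:,0]/p[:,2]+c["cx"],c["fy"]*p[:,1]/p[:,2]+c["cy"]]
def rect(c,mask,seed,h):
    """tray from the mask blob nearest seed: centre, yaw of long side, sizes (mm); visible sides taken off"""
    n,l,st,ce=cv2.connectedComponentsWithStats(mask)
    ok=[i for i in range(1,n) if st[i,4]>300]
    i=min(ok,key=lambda i:np.hypot(*(ce[i]-seed)))
    cs,_=cv2.findContours((l==i).astype(np.uint8),cv2.RETR_EXTERNAL,cv2.CHAIN_APPROX_NONE)
    P=cast(c,cv2.convexHull(max(cs,key=len))[:,0],h)*1000
    (x,y),(a,b),an=cv2.minAreaRect(P.astype(np.float32)); an=np.radians(an)
    if a<b: a,b,an=b,a,an+np.pi/2
    u=np.array([np.cos(an),np.sin(an)]); v=np.array([-u[1],u[0]]); m=np.array([x,y]); d=m-c["C"][:2]*1000
    m2=m+u*np.sign(u@d)*(a-130)/2+v*np.sign(v@d)*(b-56)/2
    return m,m2,np.degrees((an+np.pi/2)%np.pi-np.pi/2),(a,b)
def masks(im):
    hsv=cv2.cvtColor(im,cv2.COLOR_RGB2HSV)
    w=cv2.inRange(hsv,(0,0,165),(180,60,255)); k=cv2.inRange(hsv,(8,90,110),(28,255,255))
    return w,k
def toolxy(p,s=None):
    """world point (mm) in the tool's axes, from the TCP"""
    s=s or observe(); return quat(s["ee_rot"]).inv().apply(np.array(p)/1000-s["tcp_pos"])
E
python3 - <<'E'
from h import *
c=cam("top"); w,k=masks(c["image"]); print("C",c["C"])
for n,m,s,h in [("one",w,(341,260),.028),("two",w,(217,291),.022),("eight",w,(476,309),.016),("cover",k,(436,199),.014)]:
    print(n,*[np.round(v,1) for v in rect(c,m,s,h)])
for n,p,z in [("jar",(358,155),.072),("tape",(162,227),.024),("pl",(274,247),.04),("pr",(428,254),.04)]: print(n,cast(c,p,z)*1000)
cv2.imwrite("pics/stand.png",cv2.resize(c["image"][150:240,200:320,::-1],None,fx=6,fy=6,interpolation=cv2.INTER_CUBIC))
E
```

```text
C [0.41280702 0.03399168 1.13190262]
one [470.2  20.1] [470.6  20.1] 44.2 [130.7  56.4]
two [398.7 282.8] [398.9 284.2] 41.2 [132.2  57.9]
eight [ 372.7 -265. ] [ 372.6 -266.9] -36.8 [132.2  59.2]
cover [ 604.1 -184.8] [ 604.7 -184.6] 52.8 [128.8  56.7]
jar [[684.40867237 -14.56421224]]
tape [[535.91060603 403.87785207]]
pl [[494.34360606 158.9752655 ]]
pr [[ 483.52151545 -163.42410815]]
```

View pics/stand.png

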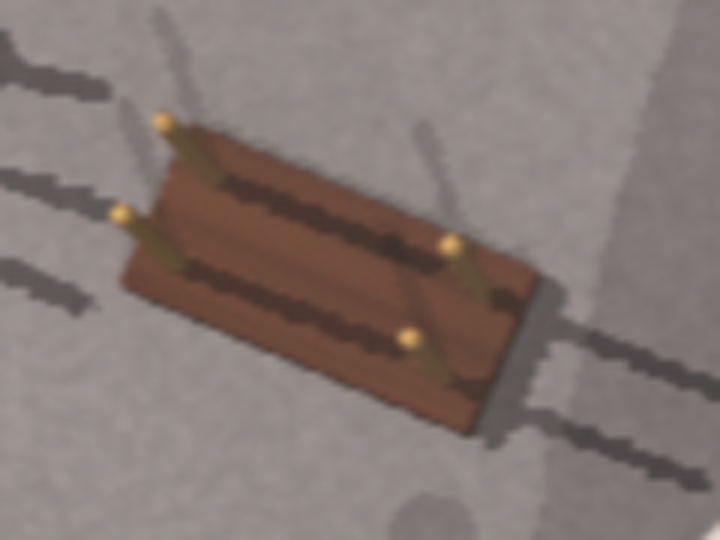

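```bash
cat >> h.py <<'E'
def stand(c,seeds):
    """post tips by brass colour, nearest blobs to seeds ordered (-x+y),(-x-y),(+x+y),(+x-y)"""
    hsv=cv2.cvtColor(c["image"],cv2.COLOR_RGB2HSV); m=cv2.inRange(hsv,(10,90,150),(30,255,255))
    n,l,st,ce=cv2.connectedComponentsWithStats(m)
    p=np.array([min(ce[1:],key=lambda q:np.hypot(*(q-s))) for s in np.array(seeds)])
    P=cast(c,p,.105)*1000
    D=[np.linalg.norm(P[a]-P[b]) for a,b in((0,1),(2,3),(0,2),(1,3))]
    u=(P[2]+P[3]-P[0]-P[1]); return p,P,P.mean(0),np.degrees(np.arctan2(u[1],u[0])),D
E
python3 - <<'E'
from h import *
np.set_printoptions(suppress=True,precision=1)
c=cam("top"); print(*stand(c,np.array([(164,122),(121,214),(450,244),(409,338)])/6+[200,150]))
c=cam("scene"); w,k=masks(c["image"])
s=proj(c,[[.65,.15,.105]]);print(s)
for p in [(392,210),(402,225),(432,195),(446,207)]: print(cast(c,p,.105)*1000)
for n,m,s,h in [("one",w,(308,262),.028),("two",w,(353,180),.022),("eight",w,(167,337),.016),("cover",k,(292,376),.014)]:
    print(n,*[np.round(v,1) for v in rect(c,m,s,h)])
E
```

```text
[[226.5 170. ]
 [219.3 185.1]
 [274.3 190.1]
 [267.9 205.9]] [[643.5 250.5]
 [612.6 264.1]
 [603.5 153.2]
 [571.6 165.5]] [607.8 208.3] -112.50533464003423 [np.float64(33.719997092587555), np.float64(34.177172152004346), np.float64(105.16102152933695), np.float64(106.79094518710946)]
[[421.6 232.7]]
[[573.7 166.8]]
[[610.4 144.7]]
[[614.6 249.2]]
[[653.2 236.3]]
one [474.3  19.7] [474.   20.2] 44.4 [130.3  57.1]
two [403.  281.9] [402.3 283.4] 41.0 [131.   59.3]
eight [ 376.2 -265.1] [ 374.7 -265.1] -36.7 [132.5  57.9]
cover [ 609.1 -185.3] [ 608.6 -184.6] 52.8 [130.5  57.7]
```

```bash
cat >> h.py <<'E'
def plan(x,y,z,yaw):
    """mm, deg: shift (tool axes as they stand now) and turn, in move units, and fewest rows"""
    s=observe(); R=quat(s["ee_rot"]); cy=np.radians(yaw)
    G=Ro.from_matrix(np.array([[np.cos(cy),np.sin(cy),0],[np.sin(cy),-np.cos(cy),0],[0,0,-1]]))
    d=R.inv().apply(np.array([x,y,z])/1000-s["tcp_pos"])/.2; r=(R.inv()*G).as_rotvec()/.5
    print("tcp",np.round(s["tcp_pos"]*1000,1),"shift",np.round(d,4),"rows>=%.1f"%(np.linalg.norm(d)/.2085),"turn",np.round(r,4),"rows>=%.1f"%(np.linalg.norm(r)/.25))
E
python3 -c "
from h import *
plan(472,20,200,44.2)"
```

```text
tcp [ 142.4 -582.6  231. ] shift [ 2.3162 -2.5352  0.1569] rows>=16.5 turn [-1.3000e-03 -5.0000e-04 -1.0633e+00] rows>=4.3
```

>>> step_arm --motion '[0.129,-0.141,0.0087,0,0,0,1,0.129,-0.141,0.0087,0,0,0,1,0.129,-0.141,0.0087,0,0,0,1,0.129,-0.141,0.0087,0,0,0,1,0.129,-0.141,0.0087,0,0,0,1,0.129,-0.141,0.0087,0,0,0,1,0.129,-0.141,0.0087,0,0,0,1,0.129,-0.141,0.0087,0,0,0,1,0.129,-0.141,0.0087,0,0,0,1,0.129,-0.141,0.0087,0,0,0,1,0.129,-0.141,0.0087,0,0,0,1,0.129,-0.141,0.0087,0,0,0,1]'

```text
clock: 1.3
tcp_pos: [0.3634, -0.1789, 0.2106]
ee_rot: [0.0, 0.993, 0.119, 0.0]
force: [1.3, 0.1, -0.0]
width: 1.0
grip_force: 0.0
```

>>> step_arm --motion '[0.129,-0.141,0.0087,0,0,0,1,0.129,-0.141,0.0087,0,0,0,1,0.129,-0.141,0.0087,0,0,0,1,0.129,-0.141,0.0087,0,0,0,1,0.129,-0.141,0.0087,0,0,0,1,0.129,-0.141,0.0087,0,0,0,1,0,0,0,0,0,-0.213,1,0,0,0,0,0,-0.213,1,0,0,0,0,0,-0.213,1,0,0,0,0,0,-0.213,1,0,0,0,0,0,-0.213,1,0,0,0,0,0,0,1]'

```text
clock: 2.3
tcp_pos: [0.473, 0.0207, 0.2]
ee_rot: [-0.0, 0.926, 0.378, 0.0]
force: [-0.6, 0.2, -0.1]
width: 1.002
grip_force: 0.0
```

```bash
python3 -c "
from h import *
plan(472,20,200,44.2)
c=cam('wrist'); cv2.imwrite('pics/w1.png',c['image'][:,:,::-1])
w,k=masks(c['image']); s=proj(c,[[.472,.02,.028]]);print(s)
print(rect(c,w,s[0],.028))"
```

```text
tcp [473.   20.7 200. ] shift [-0.0061 -0.0011  0.0001] rows>=0.0 turn [-0.0001 -0.0002  0.0097] rows>=0.0
[[323.9877246  210.40493408]]
(array([472.25152588,  20.6292572 ]), array([471.75636293,  20.56141037]), np.float64(44.37018585205079), (130.8028106689453, 56.59552764892578))
```

View pics/w1.png

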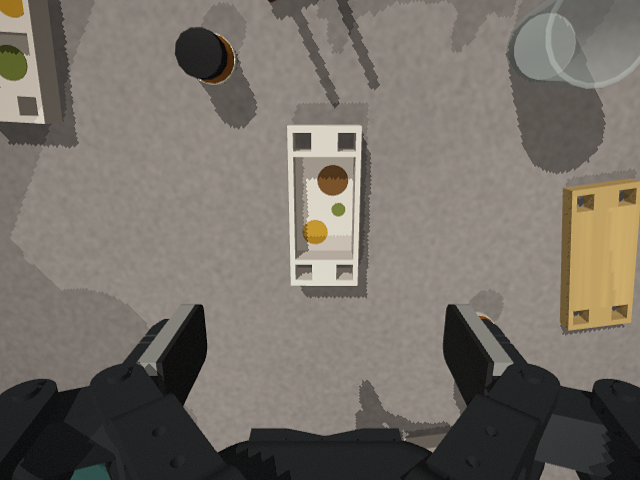

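>>> step_arm --motion '[-0.004,-0.003,0.14,0,0,0.003,1,0,0,0.2,0,0,0,1,0,0,0.2,0,0,0,1,0,0,0.2,0,0,0,1,0,0,0.14,0,0,0,1,0,0,0.08,0,0,0,1,0,0,0.025,0,0,0,1,0,0,0,0,0,0,1]'

```text
clock: 3.02
tcp_pos: [0.4712, 0.0205, 0.0019]
ee_rot: [-0.001, 0.927, 0.375, -0.001]
force: [0.4, 0.7, -0.3]
width: 1.003
grip_force: 0.0
```

>>> step_arm --motion '[0,0,0,0,0,0,-1,0,0,0,0,0,0,-1,0,0,0,0,0,0,-1,0,0,0,0,0,0,-1,0,0,0,0,0,0,-1,0,0,0,0,0,0,-1,0,0,0,0,0,0,-1,0,0,0,0,0,0,-1]' --newtons 45

```text
clock: 3.68
tcp_pos: [0.4733, 0.0203, 0.0046]
ee_rot: [0.001, 0.927, 0.376, 0.001]
force: [0.1, -0.5, 6.4]
width: 0.647
grip_force: 48.4
```

>>> step_arm --motion '[0,0,-0.1,0,0,0,-1,0,0,-0.2,0,0,0,-1,0,0,-0.2,0,0,0,-1,0,0,-0.2,0,0,0,-1,0,0,-0.2,0,0,0,-1,0,0,-0.2,0,0,0,-1,0,0,-0.2,0,0,0,-1,0,0,-0.18,0,0,0,-1,0,0,0,0,0,0,-1]'

```text
clock: 4.43
tcp_pos: [0.4761, 0.0201, 0.3075]
ee_rot: [0.003, 0.927, 0.376, 0.007]
force: [1.7, 0.3, -1.1]
width: 0.645
grip_force: 49.1
```

```bash
python3 -c "
from h import *
plan(506,250,300,67.5); s=observe(); print(s['force'],s['width'])"
```

```text
tcp [476.1  20.1 307.5] shift [ 0.9077 -0.7207  0.0379] rows>=5.6 turn [ 0.0264 -0.0145 -0.8148] rows>=3.3
[ 1.65865121  0.26935773 -1.11641512] 0.6454712254207747
```

>>> step_arm --motion '[0.13,-0.103,0.004,0,0,0,-1,0.13,-0.103,0.004,0,0,0,-1,0.13,-0.103,0.004,0,0,0,-1,0.13,-0.103,0.004,0,0,0,-1,0.13,-0.103,0.004,0,0,0,-1,0.13,-0.103,0.004,0,0,0,-1,0.13,-0.103,0.004,0,0,-0.204,-1,0,0,0,0,0,-0.204,-1,0,0,0,0,0,-0.204,-1,0,0,0,0,0,-0.203,-1,0,0,0,0,0,0,-1,0,0,0,0,0,0,-1]'

```text
clock: 5.43
tcp_pos: [0.5016, 0.2506, 0.2934]
ee_rot: [-0.0, 0.832, 0.554, -0.0]
force: [0.0, -0.1, -1.2]
width: 0.642
grip_force: 49.0
```

```bash
python3 -c "
from h import *
np.set_printoptions(suppress=True,precision=2)
plan(506,250,300,67.5)
c=cam('wrist'); cv2.imwrite('pics/w2.png',c['image'][:,:,::-1])
u=np.array([-.3827,-.9239]);v=np.array([.9239,-.3827]);m=np.array([608,208.])
t=[np.r_[m+a*53*u+b*17*v,105]/1000 for a,b in((-1,1),(-1,-1),(1,1),(1,-1))]
s=proj(c,t);print(s); print(*stand(c,s))"
```

```text
tcp [501.6 250.6 293.4] shift [ 0.01  0.02 -0.03] rows>=0.2 turn [-0.    0.   -0.01] rows>=0.0
[[488.64 137.25]
 [446.05 137.34]
 [474.73 261.76]
 [435.82 261.85]]
[[489.96 133.29]
 [447.53 133.4 ]
 [467.38 248.64]
 [430.25 248.16]] [[645.81 253.03]
 [614.6  265.95]
 [601.01 166.64]
 [571.5  179.43]] [608.23 216.26] -116.94738808096513 [np.float64(33.784490134776895), np.float64(32.16555360628771), np.float64(97.3113255576388), np.float64(96.65374295078888)]
```

View pics/w2.png

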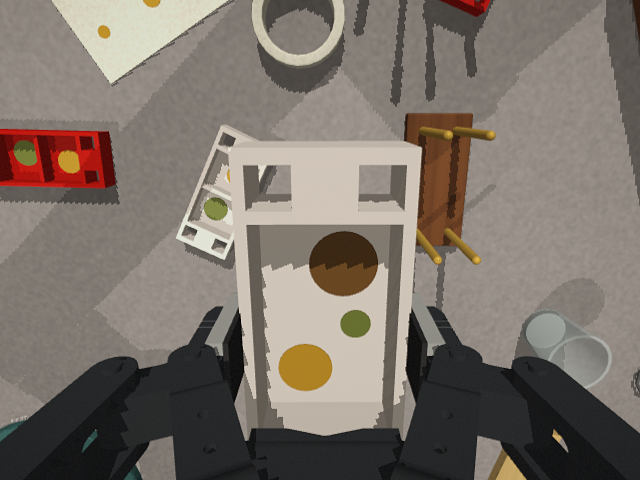

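```bash
cat >> h.py <<'E'
def posts(c,m,yaw):
    """post tips: end of each brass blob along the projected post"""
    u=np.array([np.cos(yaw),np.sin(yaw)]); v=np.array([-u[1],u[0]])
    hsv=cv2.cvtColor(c["image"],cv2.COLOR_RGB2HSV); M=cv2.inRange(hsv,(10,80,70),(30,255,255))
    out=[]
    for a,b in((-1,1),(-1,-1),(1,1),(1,-1)):
        q=(m+a*53*u+b*17*v)/1000
        top,bas=proj(c,[[*q,.102],[*q,.05]]); sc=c["fx"]/((np.r_[q,.102]-c["C"])@c["Rw"][:,2])*.004
        d=(top-bas)/np.linalg.norm(top-bas); n=np.array([-d[1],d[0]])
        p=np.argwhere(M)[:,::-1]; r=p-top; r2=r@d; p=p[(abs(r2)<25)&(abs(r@n)<9)]
        along=p@d; e=along.max()-sc+.5; k=along>e-1.5*sc
        out.append(d*e+n*np.mean(p[k]@n))
    out=np.array(out); P=cast(c,out,.102)*1000
    D=np.array([np.linalg.norm(P[i]-P[j]) for i,j in((0,1),(2,3),(0,2),(1,3))])
    w=P[2]+P[3]-P[0]-P[1]; return out,P,P.mean(0),np.degrees(np.arctan2(w[1],w[0])),D
E
python3 -c "
from h import *
np.set_printoptions(suppress=True,precision=2)
plan(506,250,300,67.5)
c=cam('wrist'); print(*posts(c,np.array([608,208.]),np.radians(-112.5)))
s=observe(); z=s['tcp_pos'][2]+.0234
for p in [(268,165),(382,165),(229,142),(421,142)]: print((cast(c,p,z)*1000).round(1), toolxy(np.r_[cast(c,p,z)[0]*1000,z*1000],s)*1000)
g=cv2.cvtColor(c['image'],cv2.COLOR_RGB2GRAY); print(g[130:250:3,268]);print(g[185,225:425:3])
"
```

```text
tcp [501.8 250.5 293.5] shift [ 0.01  0.02 -0.03] rows>=0.2 turn [-0.   -0.   -0.01] rows>=0.0
[[490.47 135.05]
 [464.81 141.  ]
 [475.74 259.55]
 [437.32 259.96]] [[647.07 250.78]
 [626.64 254.24]
 [605.67 152.5 ]
 [574.32 165.17]] [613.42 205.67] -116.57960792037937 [ 20.72  33.81 106.64 103.29]
[[509.4 311.3]] [ 59.07 -16.55 -23.39]
[[540.5 298.4]] [ 59.08  17.1  -23.39]
[[501.8 321.7]] [ 65.7  -27.61 -23.39]
[[553.2 300.2]] [ 65.72  28.16 -23.39]
[130 128 127 127 184 182 200 198 199 199 199 201  67  72  75  72 100  94
  92 148 146 141 103  99 185 183 182 187 199 199 198 201 122 123 123 123
 123 124 123 123]
[197 198 198 198 198 198 191  94  94  94  92  96  74  76  95 154 148 147
 147 144 145 143 187 198 198 198 198 199 199 198 199 199 199 199 198 199
 199 198 199 199 198 198 198 198 200 147 150 145 147 147 146 146 145 146
 145 120  93  94  92  97  99 198 198 198 199  59  63]
```

```bash
python3 -c "
from h import *
plan(610.5,208,140,67.4)"
```

```text
tcp [501.9 250.4 293.5] shift [0.0132 0.5827 0.7676] rows>=4.6 turn [ 0.0001 -0.0004 -0.0023] rows>=0.0
```

>>> step_arm --motion '[0.003,0.14,0,0,0,0,-1,0.003,0.15,0,0,0,0,-1,0.003,0.15,0,0,0,0,-1,0.004,0.143,0,0,0,0,-1,0,0,0.15,0,0,0,-1,0,0,0.18,0,0,0,-1,0,0,0.18,0,0,0,-1,0,0,0.15,0,0,0,-1,0,0,0.108,0,0,0,-1,0,0,0,0,0,0,-1,0,0,0,0,0,0,-1,0,0,0,0,0,0,-1]'

```text
clock: 6.53
tcp_pos: [0.6121, 0.2086, 0.1414]
ee_rot: [0.0, 0.832, 0.555, 0.001]
force: [1.2, 0.6, -1.0]
width: 0.647
grip_force: 48.9
```

```bash
python3 -c "
from h import *
plan(610.5,208,140,67.4)
c=cam('wrist'); cv2.imwrite('pics/w3.png',c['image'][:,:,::-1])
"
```

```text
tcp [612.1 208.6 141.4] shift [-0.006  -0.0062  0.0071] rows>=0.1 turn [ 0.0038 -0.003   0.0017] rows>=0.0
```

View pics/w3.png

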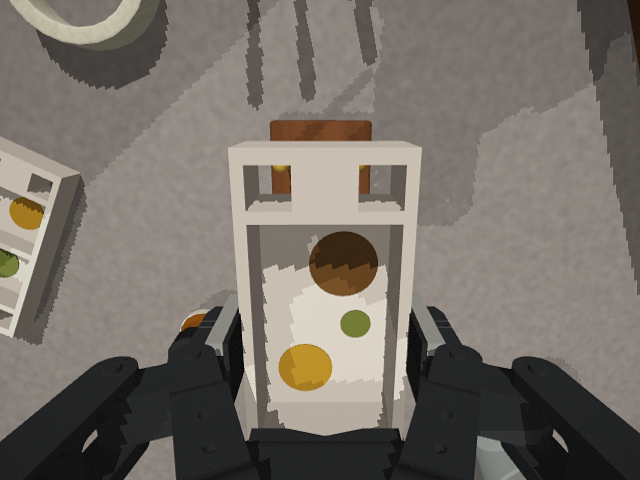

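```bash
python3 -c "
from h import *
np.set_printoptions(suppress=True,precision=1)
c=cam('wrist'); s=observe()
m=s['tcp_pos'][:2]; ya=np.radians(67.4);u=np.array([np.cos(ya),np.sin(ya)]);v=np.array([u[1],-u[0]])
for q in (m*1000,np.array([610.5,208])):
  q=q/1000; print(proj(c,[[*(q+.053*u+b*.017*v),.102] for b in(-1,1)]+[[*(q+.07*u+b*.033*v),.014] for b in(-1,1)]), c['fx'])
cv2.imwrite('pics/w3c.png',cv2.resize(c['image'][110:220,220:430,::-1],None,fx=3.5,fy=3.5,interpolation=cv2.INTER_CUBIC))
"
```

```text
[[285.9 160.8]
 [361.5 160.9]
 [272.3 118.7]
 [374.6 118.9]] 405.8122532914491
[[282.3 164.4]
 [357.7 164.5]
 [269.9 121.3]
 [371.9 121.4]] 405.8122532914491
```

View pics/w3c.png

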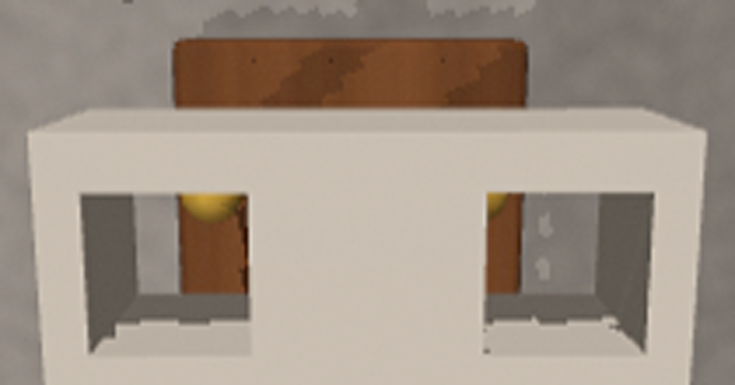

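>>> step_arm --motion '[-0.006,-0.0075,0,0,0,0,-1,0,0,0,0,0,0,-1,0,0,0.06,0,0,0,-1,0,0,0.06,0,0,0,-1,0,0,0.06,0,0,0,-1,0,0,0.06,0,0,0,-1,0,0,0,0,0,0,-1]'

```text
clock: 7.22
tcp_pos: [0.6066, 0.2075, 0.0879]
ee_rot: [-0.001, 0.831, 0.556, -0.003]
force: [-0.8, 0.5, -2.2]
width: 0.645
grip_force: 48.8
```

```bash
python3 -c "
from h import *
plan(610.5,208,20,67.4);print(observe()['force'])"
```

```text
tcp [606.6 207.5  87.9] shift [0.0108 0.0188 0.3392] rows>=1.6 turn [-0.0099  0.0062  0.0036] rows>=0.0
[-0.77486365  0.52448896 -2.19589548]
```

>>> step_arm --motion '[0,0,0,0,0,0,-1,0,0,0,0,0,0,-1,0,0,0,0,0,0,-1,0,0,0,0,0,0,-1]'

```text
clock: 7.55
tcp_pos: [0.6096, 0.2081, 0.0925]
ee_rot: [0.0, 0.831, 0.556, 0.001]
force: [0.9, 0.2, -1.7]
width: 0.649
grip_force: 48.8
```

```bash
python3 -c "
from h import *
plan(610.5,208,20,67.4);s=observe();print(s['force'],s['torque'],s['qvel'])"
```

```text
tcp [609.6 208.1  92.5] shift [0.0011 0.004  0.3623] rows>=1.7 turn [ 0.0019 -0.0015  0.0039] rows>=0.0
[ 0.87835908  0.23713954 -1.70621476] [0.01759812 0.04525776 0.02597697] [-1.68778273e-04 -1.19565630e-03  1.32091874e-03 -4.15607384e-04
 -8.40317701e-04  3.27565976e-05]
```

>>> step_arm --motion '[0.001,0.003,0.03,0,0,0,-1,0,0,0.05,0,0,0,-1,0,0,0.06,0,0,0,-1,0,0,0.06,0,0,0,-1,0,0,0.05,0,0,0,-1,0,0,0.05,0,0,0,-1,0,0,0.03,0,0,0,-1,0,0,0.02,0,0,0,-1,0,0,0,0,0,0,-1,0,0,0,0,0,0,-1,0,0,0,0,0,0,-1]'

```text
clock: 8.47
tcp_pos: [0.6102, 0.2081, 0.0223]
ee_rot: [0.0, 0.831, 0.556, 0.001]
force: [0.5, -0.1, -1.2]
width: 0.645
grip_force: 48.9
```

>>> step_arm --motion '[0,0,0.012,0,0,0,-1,0,0,0.008,0,0,0,-1,0,0,0,0,0,0,-1,0,0,0,0,0,0,-1,0,0,0,0,0,0,-1]'

```text
clock: 8.88
tcp_pos: [0.6102, 0.208, 0.0186]
ee_rot: [0.0, 0.831, 0.556, 0.001]
force: [-0.4, -0.7, 5.8]
width: 0.645
grip_force: 49.8
```

>>> step_arm --motion '[0,0,0,0,0,0,0.8,0,0,0,0,0,0,0.8,0,0,0,0,0,0,0.8,0,0,0,0,0,0,0.8,0,0,-0.05,0,0,0,0.8,0,0,-0.15,0,0,0,0.8,0,0,-0.2,0,0,0,0.8,0,0,-0.2,0,0,0,0.8,0,0,-0.2,0,0,0,0.8,0,0,-0.15,0,0,0,0.8,0,0,0,0,0,0,0.8]'

```text
clock: 9.8
tcp_pos: [0.6141, 0.209, 0.2166]
ee_rot: [0.002, 0.831, 0.556, 0.006]
force: [1.3, 1.0, 0.6]
width: 0.899
grip_force: 0.0
```

```bash
python3 -c "
from h import *
plan(400.5,284,200,41)"
```

```text
tcp [614.1 209.  216.6] shift [-0.0623 -1.1309  0.07  ] rows>=5.4 turn [ 0.018  -0.0206  0.9257] rows>=3.7
```

>>> step_arm --motion '[-0.008,-0.1,0.006,0,0,0,0.8,-0.008,-0.18,0.006,0,0,0,0.8,-0.008,-0.2,0.006,0,0,0,0.8,-0.008,-0.2,0.006,0,0,0,0.8,-0.008,-0.2,0.006,0,0,0,0.8,-0.008,-0.15,0.006,0,0,0,0.8,-0.008,-0.082,0.006,0,0,0.23,0.8,0,0,0,0,0,0.23,0.8,0,0,0,0,0,0.23,0.8,0,0,0,0,0,0.23,0.8,0,0,0,0,0,0,0.8,0,0,0,0,0,0,0.8]'

```text
clock: 10.8
tcp_pos: [0.3997, 0.2826, 0.1995]
ee_rot: [-0.0, 0.936, 0.353, 0.0]
force: [-0.9, 0.3, -0.4]
width: 0.898
grip_force: 0.0
```

```bash
cat >> h.py <<'E'
def look(seed,h,white=True):
    c=cam("wrist"); w,k=masks(c["image"]); s=proj(c,[[seed[0]/1000,seed[1]/1000,h]])[0]
    r=rect(c,w if white else k,s,h); print(*[np.round(v,1) for v in r]); return r
E
python3 -c "
from h import *
plan(400.5,284,200,41)
r=look((400.5,284),.022); plan(*r[1],3,r[2])"
```

```text
tcp [399.7 282.6 199.5] shift [ 0.0077 -0.0027 -0.0023] rows>=0.0 turn [-0.0002 -0.0001  0.0125] rows>=0.1
[400.8 283. ] [401.1 282.8] 41.2 [129.9  56.6]
tcp [399.8 282.5 199.5] shift [0.0057 0.0032 0.9825] rows>=4.7 turn [-0.0002  0.      0.0046] rows>=0.0
```

>>> step_arm --motion '[0.006,0.003,0.14,0,0,0.004,0.8,0,0,0.2,0,0,0,0.8,0,0,0.2,0,0,0,0.8,0,0,0.18,0,0,0,0.8,0,0,0.14,0,0,0,0.8,0,0,0.09,0,0,0,0.8,0,0,0.025,0,0,0,0.8,0,0,0,0,0,0,0.8,0,0,0,0,0,0,0.8,0,0,0,0,0,0,0.8]'

```text
clock: 11.68
tcp_pos: [0.4023, 0.2835, 0.0057]
ee_rot: [-0.0, 0.936, 0.351, 0.001]
force: [-1.6, 0.7, -0.3]
width: 0.898
grip_force: 0.0
```

>>> step_arm --motion '[0,0,0,0,0,0,-1,0,0,0,0,0,0,-1,0,0,0,0,0,0,-1,0,0,0,0,0,0,-1,0,0,0,0,0,0,-1,0,0,0,0,0,0,-1]' --newtons 45

```text
clock: 12.18
tcp_pos: [0.4021, 0.2835, 0.0059]
ee_rot: [-0.0, 0.936, 0.351, 0.001]
force: [-1.2, -1.1, 8.0]
width: 0.647
grip_force: 46.8
```

>>> step_arm --motion '[0,0,-0.08,0,0,0,-1,0,0,-0.18,0,0,0,-1,0,0,-0.2,0,0,0,-1,0,0,-0.2,0,0,0,-1,0,0,-0.18,0,0,0,-1,0,0,-0.14,0,0,0,-1,0,0,0,0,0,-0.23,-1,0,0,0,0,0,-0.23,-1,0,0,0,0,0,-0.23,-1,0,0,0,0,0,-0.225,-1,0,0,0,0,0,0,-1,0,0,0,0,0,0,-1]'

```text
clock: 13.18
tcp_pos: [0.4009, 0.2828, 0.2008]
ee_rot: [-0.0, 0.834, 0.552, 0.0]
force: [0.5, 0.8, -1.7]
width: 0.64
grip_force: 49.6
```

```bash
python3 -c "
from h import *
plan(611,209,160,67.4);print(observe()['force'])"
```

```text
tcp [400.9 282.8 200.8] shift [0.069  1.1112 0.2044] rows>=5.4 turn [ 0.0005 -0.0008 -0.0114] rows>=0.0
[ 0.53301784  0.83676013 -1.66993387]
```

>>> step_arm --motion '[0.01,0.11,0,0,0,-0.011,-1,0.01,0.18,0,0,0,0,-1,0.01,0.2,0,0,0,0,-1,0.01,0.2,0,0,0,0,-1,0.01,0.19,0,0,0,0,-1,0.01,0.14,0,0,0,0,-1,0.009,0.091,0,0,0,0,-1,0,0,0.12,0,0,0,-1,0,0,0.13,0,0,0,-1,0,0,0,0,0,0,-1,0,0,0,0,0,0,-1,0,0,0,0,0,0,-1]'

```text
clock: 14.18
tcp_pos: [0.612, 0.211, 0.1513]
ee_rot: [0.0, 0.831, 0.556, 0.0]
force: [-0.1, 0.7, -0.7]
width: 0.643
grip_force: 49.6
```

>>> step_arm --motion '[0,0,0,0,0,0,-1,0,0,0,0,0,0,-1]'

```text
clock: 14.35
tcp_pos: [0.6127, 0.2113, 0.1523]
ee_rot: [0.0, 0.831, 0.556, 0.001]
force: [-0.7, 0.6, -1.3]
width: 0.641
grip_force: 49.6
```

```bash
python3 -c "
from h import *
np.set_printoptions(suppress=True,precision=1)
plan(611,209,46,67.4)
c=cam('wrist'); s=observe()
ya=np.radians(67.4);u=np.array([np.cos(ya),np.sin(ya)]);v=np.array([u[1],-u[0]])
q=np.array([.6105,.208]); print(proj(c,[[*(q+.053*u+b*.017*v),.102] for b in(-1,1)]+[[*(q+.07*u+b*.033*v),.014] for b in(-1,1)]))
cv2.imwrite('pics/w4.png',cv2.resize(c['image'][90:240,210:440,::-1],None,fx=3,fy=3,interpolation=cv2.INTER_CUBIC))
z=s['tcp_pos'][2]+.0161
print(toolxy(np.r_[cast(c,(325,142),z)[0]*1000,z*1000],s)*1000)
"
```

```text
tcp [612.7 211.3 152.3] shift [-0.  -0.   0.5] rows>=2.5 turn [ 0. -0.  0.] rows>=0.0
[[286.4 166.7]
 [357.8 166.9]
 [273.4 124.4]
 [371.6 124.8]]
[ 65.3   0.5 -16. ]
```

View pics/w4.png

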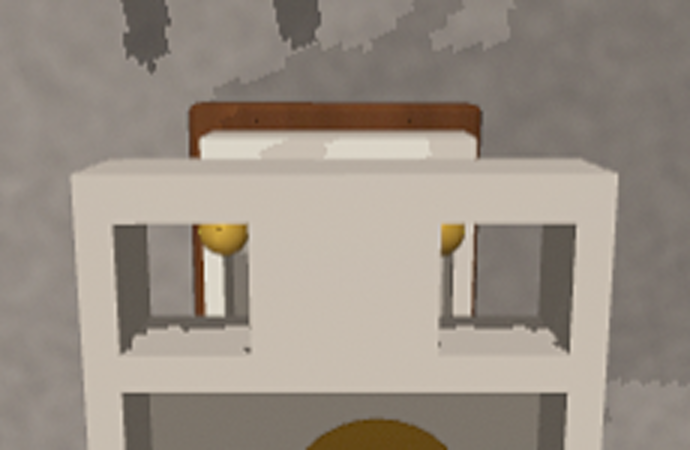

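```bash
python3 -c "
from h import *
np.set_printoptions(suppress=True,precision=4)
plan(610.7,209.2,51,67.4)"
```

```text
tcp [612.6 211.3 152.1] shift [-0.014  -0.006   0.5054] rows>=2.4 turn [ 0.0043 -0.0034  0.0057] rows>=0.0
```

>>> step_arm --motion '[-0.014,-0.006,0,0,0,0.005,-1,0,0,0.04,0,0,0,-1,0,0,0.06,0,0,0,-1,0,0,0.06,0,0,0,-1,0,0,0.08,0,0,0,-1,0,0,0.08,0,0,0,-1,0,0,0.08,0,0,0,-1,0,0,0.06,0,0,0,-1,0,0,0.04,0,0,0,-1,0,0,0,0,0,0,-1,0,0,0,0,0,0,-1,0,0,0,0,0,0,-1]'

```text
clock: 15.4
tcp_pos: [0.6098, 0.2088, 0.0502]
ee_rot: [-0.0, 0.832, 0.555, 0.0]
force: [1.0, -0.0, -0.7]
width: 0.642
grip_force: 50.5
```

>>> step_arm --motion '[0,0,0.008,0,0,0,-1,0,0,0.008,0,0,0,-1,0,0,0,0,0,0,-1,0,0,0,0,0,0,-1,0,0,0,0,0,0,-1]'

```text
clock: 15.82
tcp_pos: [0.61, 0.2088, 0.0476]
ee_rot: [0.0, 0.832, 0.555, 0.0]
force: [-0.9, 0.2, 2.4]
width: 0.643
grip_force: 50.9
```

>>> step_arm --motion '[0,0,0,0,0,0,0.8,0,0,0,0,0,0,0.8,0,0,0,0,0,0,0.8,0,0,0,0,0,0,0.8,0,0,-0.05,0,0,0,0.8,0,0,-0.15,0,0,0,0.8,0,0,-0.2,0,0,0,0.8,0,0,-0.2,0,0,0,0.8,0,0,-0.12,0,0,0,0.8,0,0,-0.05,0,0,0,0.8,0,0,0,0,0,0,0.8,0,0,0,0,0,0,0.8]'

```text
clock: 16.82
tcp_pos: [0.6093, 0.2086, 0.2011]
ee_rot: [-0.0, 0.832, 0.555, 0.0]
force: [-0.2, -0.3, -0.4]
width: 0.898
grip_force: 0.0
```

```bash
python3 -c "
from h import *
plan(374,-266,200,-36.8)
plan(374,-266,200,67.4)"
```

```text
tcp [609.3 208.6 201.1] shift [-2.6429 -0.1755  0.0053] rows>=12.7 turn [-2.0000e-04 -2.0000e-04  3.6382e+00] rows>=14.6
tcp [609.3 208.6 201.1] shift [-2.6429 -0.1755  0.0053] rows>=12.7 turn [ 0.     -0.0003  0.0009] rows>=0.0
```

>>> step_arm --motion '[-0.1,-0.013,0,0,0,0,0.8,-0.18,-0.013,0,0,0,0,0.8,-0.2,-0.013,0,0,0,0,0.8,-0.2,-0.013,0,0,0,0,0.8,-0.2,-0.013,0,0,0,0,0.8,-0.2,-0.013,0,0,0,0,0.8,-0.2,-0.013,0,0,0,0,0.8,-0.2,-0.013,0,0,0,0,0.8,-0.2,-0.013,0,0,0,0,0.8,-0.2,-0.013,0,0,0,0,0.8,-0.2,-0.013,0,0,0,0,0.8,-0.2,-0.013,0,0,0,0,0.8]'

```text
clock: 17.82
tcp_pos: [0.403, -0.2007, 0.199]
ee_rot: [-0.002, 0.832, 0.555, -0.001]
force: [0.6, -0.3, 0.7]
width: 0.902
grip_force: 0.0
```

>>> step_arm --motion '[-0.2,-0.013,0,0,0,0,0.8,-0.16,-0.007,0.005,0,0,0,0.8,0,0,0,0,0,0.242,0.8,0,0,0,0,0,0.242,0.8,0,0,0,0,0,0.242,0.8,0,0,0,0,0,0.242,0.8,0,0,0,0,0,0.242,0.8,0,0,0,0,0,0.242,0.8,0,0,0,0,0,0.242,0.8,0,0,0,0,0,0.242,0.8,0,0,0,0,0,0.242,0.8,0,0,0,0,0,0.242,0.8]'

```text
clock: 18.82
tcp_pos: [0.3729, -0.264, 0.1978]
ee_rot: [-0.002, 1.0, -0.02, -0.002]
force: [-0.5, 0.2, 0.4]
width: 0.904
grip_force: 0.0
```

>>> step_arm --motion '[0,0,0,0,0,0.244,0.8,0,0,0,0,0,0.244,0.8,0,0,0,0,0,0.244,0.8,0,0,0,0,0,0.244,0.8,0,0,0,0,0,0.242,0.8,0,0,0,0,0,0,0.8,0,0,0,0,0,0,0.8,0,0,0,0,0,0,0.8,0,0,0,0,0,0,0.8]'

```text
clock: 19.57
tcp_pos: [0.3741, -0.265, 0.1995]
ee_rot: [-0.0, 0.949, -0.314, -0.001]
force: [1.1, 0.7, 0.1]
width: 0.9
grip_force: 0.0
```

```bash
python3 -c "
from h import *
plan(374,-266,200,-36.8)
r=look((374,-266),.016); plan(*r[1],3,r[2])"
```

```text
tcp [ 374.1 -265.   199.5] shift [ 0.0028  0.0042 -0.0025] rows>=0.0 turn [-0.0005  0.0031  0.005 ] rows>=0.0
[ 374.  -265.1] [ 373.7 -265.3] -36.6 [130.4  56.7]
tcp [ 374.2 -265.1  199.7] shift [-4.000e-04  2.200e-03  9.836e-01] rows>=4.7 turn [-0.0003  0.0021 -0.0034] rows>=0.0
```

>>> step_arm --motion '[0,0.002,0.14,0,0,-0.003,0.8,0,0,0.2,0,0,0,0.8,0,0,0.2,0,0,0,0.8,0,0,0.18,0,0,0,0.8,0,0,0.14,0,0,0,0.8,0,0,0.09,0,0,0,0.8,0,0,0.035,0,0,0,0.8,0,0,0,0,0,0,0.8,0,0,0,0,0,0,0.8,0,0,0,0,0,0,0.8]'

```text
clock: 20.45
tcp_pos: [0.375, -0.2664, 0.0043]
ee_rot: [0.0, 0.949, -0.315, 0.001]
force: [0.0, -0.1, -0.4]
width: 0.899
grip_force: 0.0
```

>>> step_arm --motion '[0,0,0,0,0,0,-1,0,0,0,0,0,0,-1,0,0,0,0,0,0,-1,0,0,0,0,0,0,-1,0,0,0,0,0,0,-1,0,0,0,0,0,0,-1]' --newtons 45

```text
clock: 20.95
tcp_pos: [0.375, -0.2664, 0.0047]
ee_rot: [0.001, 0.949, -0.315, 0.001]
force: [-0.3, 0.1, 9.5]
width: 0.642
grip_force: 45.7
```

>>> step_arm --motion '[0,0,-0.08,0,0,0,-1,0,0,-0.18,0,0,0,-1,0,0,-0.2,0,0,0,-1,0,0,-0.2,0,0,0,-1,0,0,-0.2,0,0,0,-1,0,0,-0.14,0,0,0,-1,0,0,0,0,0,-0.24,-1,0,0,0,0,0,-0.24,-1,0,0,0,0,0,-0.24,-1,0,0,0,0,0,-0.24,-1,0,0,0,0,0,-0.24,-1,0,0,0,0,0,-0.24,-1]'

```text
clock: 21.95
tcp_pos: [0.3739, -0.2654, 0.2038]
ee_rot: [0.0, 0.999, 0.043, 0.0]
force: [-0.1, 0.4, -0.7]
width: 0.633
grip_force: 49.7
```

>>> step_arm --motion '[0,0,0,0,0,-0.24,-1,0,0,0,0,0,-0.24,-1,0,0,0,0,0,-0.24,-1,0,0,0,0,0,-0.24,-1,0,0,0,0,0,-0.24,-1,0,0,0,0,0,-0.24,-1,0,0,0,0,0,-0.24,-1,0,0,0,0,0,-0.24,-1,0,0,0,0,0,-0.24,-1,0,0,0,0,0,0,-1,0,0,0,0,0,0,-1,0,0,0,0,0,0,-1]'

```text
clock: 22.95
tcp_pos: [0.3741, -0.2655, 0.2035]
ee_rot: [0.0, 0.838, 0.546, 0.0]
force: [-0.3, -0.5, -1.3]
width: 0.632
grip_force: 49.7
```

```bash
python3 -c "
from h import *
plan(610.9,209.7,160,67.4);print(observe()['force'])"
```

```text
tcp [ 374.1 -265.5  203.5] shift [2.652  0.1256 0.2172] rows>=12.8 turn [ 0.0006  0.0001 -0.041 ] rows>=0.2
[-0.26835752 -0.49859037 -1.26143723]
```

>>> step_arm --motion '[0.1,0.009,0,0,0,0,-1,0.18,0.009,0,0,0,0,-1,0.2,0.009,0,0,0,0,-1,0.2,0.009,0,0,0,0,-1,0.2,0.009,0,0,0,0,-1,0.2,0.009,0,0,0,0,-1,0.2,0.009,0,0,0,0,-1,0.2,0.009,0,0,0,0,-1,0.2,0.009,0,0,0,0,-1,0.2,0.009,0,0,0,0,-1,0.2,0.009,0,0,0,0,-1,0.2,0.009,0,0,0,0,-1]'

```text
clock: 23.95
tcp_pos: [0.5768, 0.1457, 0.2033]
ee_rot: [0.0, 0.837, 0.547, 0.0]
force: [1.2, 0.3, -1.1]
width: 0.637
grip_force: 49.7
```

>>> step_arm --motion '[0.19,0.009,0,0,0,0,-1,0.12,0.009,0,0,0,0,-1,0.06,0,0,0,0,-0.041,-1,0,0,0.08,0,0,0,-1,0,0,0.12,0,0,0,-1,0,0,0.06,0,0,0,-1,0,0,0,0,0,0,-1,0,0,0,0,0,0,-1,0,0,0,0,0,0,-1,0,0,0,0,0,0,-1]'

```text
clock: 24.78
tcp_pos: [0.6103, 0.2099, 0.1527]
ee_rot: [0.0, 0.831, 0.556, 0.001]
force: [-0.5, -0.1, -1.7]
width: 0.64
grip_force: 49.7
```

```bash
cat >> h.py <<'E'
def over(name):
    c=cam('wrist'); ya=np.radians(67.4);u=np.array([np.cos(ya),np.sin(ya)]);v=np.array([u[1],-u[0]])
    q=np.array([.6102,.2081]); print(proj(c,[[*(q+.053*u+b*.017*v),.102] for b in(-1,1)]+[[*(q+.07*u+b*.033*v),.014] for b in(-1,1)]).round(1))
    cv2.imwrite(name,cv2.resize(c['image'][90:240,210:440,::-1],None,fx=3,fy=3,interpolation=cv2.INTER_CUBIC)); return c
E
python3 -c "
from h import *
plan(610.9,209.7,80,67.4); c=over('pics/w5.png'); s=observe(); z=s['tcp_pos'][2]+.0113
for r in (142,145,148,151,154): print(r,toolxy(np.r_[cast(c,(325,r),z)[0]*1000,z*1000],s)*1000)"
```

```text
tcp [610.3 209.9 152.7] shift [-0.      0.0025  0.3635] rows>=1.7 turn [ 0.0038 -0.0029  0.0055] rows>=0.0
[[289.5 161.8]
 [360.9 162. ]
 [275.6 120.9]
 [373.9 121.2]]
142 [ 64.82722077   0.53319132 -11.20717164]
145 [ 63.8865621    0.53401565 -11.20850338]
148 [ 62.9419782    0.53484343 -11.20984069]
151 [ 61.99344445   0.53567467 -11.21118358]
154 [ 61.04093602   0.53650939 -11.2125321 ]
```

View pics/w5.png

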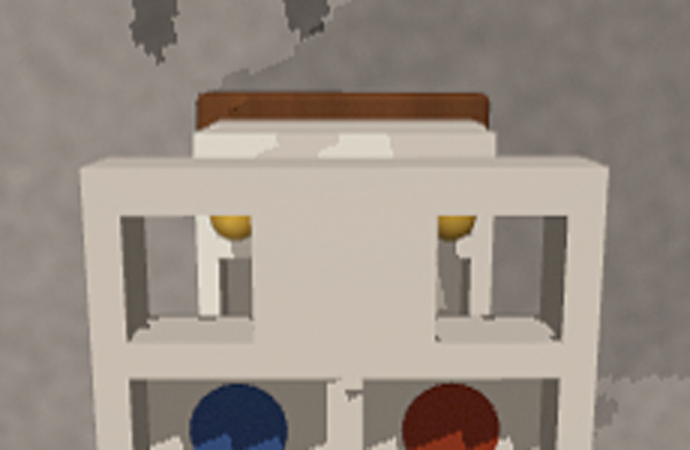

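>>> step_arm --motion '[0.001,0.002,0.02,0,0,0.005,-1,0,0,0.04,0,0,0,-1,0,0,0.06,0,0,0,-1,0,0,0.07,0,0,0,-1,0,0,0.07,0,0,0,-1,0,0,0.07,0,0,0,-1,0,0,0.05,0,0,0,-1,0,0,0.025,0,0,0,-1,0,0,0,0,0,0,-1,0,0,0,0,0,0,-1,0,0,0,0,0,0,-1,0,0,0,0,0,0,-1]'

```text
clock: 25.83
tcp_pos: [0.6099, 0.2101, 0.0702]
ee_rot: [0.0, 0.832, 0.555, 0.0]
force: [0.4, -0.5, -2.3]
width: 0.637
grip_force: 49.7
```

>>> step_arm --motion '[0,0,0.008,0,0,0,-1,0,0,0.007,0,0,0,-1,0,0,0,0,0,0,-1,0,0,0,0,0,0,-1,0,0,0,0,0,0,-1]'

```text
clock: 26.25
tcp_pos: [0.6101, 0.2102, 0.0688]
ee_rot: [0.0, 0.832, 0.555, 0.001]
force: [-3.0, -0.5, 7.7]
width: 0.636
grip_force: 50.9
```

>>> step_arm --motion '[0,0,0,0,0,0,0.8,0,0,0,0,0,0,0.8,0,0,0,0,0,0,0.8,0,0,0,0,0,0,0.8,0,0,-0.05,0,0,0,0.8,0,0,-0.15,0,0,0,0.8,0,0,-0.2,0,0,0,0.8,0,0,-0.2,0,0,0,0.8,0,0,-0.07,0,0,0,0.8,0,0,0,0,0,0,0.8,0,0,0,0,0,0,0.8,0,0,0,0,0,0,0.8]'

```text
clock: 27.25
tcp_pos: [0.6088, 0.2098, 0.2003]
ee_rot: [-0.0, 0.832, 0.555, -0.001]
force: [0.3, -0.6, -0.7]
width: 0.899
grip_force: 0.0
```

```bash
python3 -c "
from h import *
plan(606,-184.8,200,52.8)"
```

```text
tcp [608.8 209.8 200.3] shift [-1.8277  0.7436  0.0023] rows>=9.5 turn [-0.0029  0.0024  0.5116] rows>=2.0
```

>>> step_arm --motion '[-0.1,0.041,0,0,0,0,0.8,-0.18,0.073,0,0,0,0,0.8,-0.18,0.073,0,0,0,0,0.8,-0.18,0.073,0,0,0,0,0.8,-0.18,0.073,0,0,0,0,0.8,-0.18,0.073,0,0,0,0,0.8,-0.18,0.073,0,0,0,0,0.8,-0.18,0.073,0,0,0,0,0.8,-0.18,0.073,0,0,0,0,0.8,-0.18,0.073,0,0,0,0,0.8,-0.108,0.046,0,0,0,0.1,0.8,0,0,0,0,0,0.2,0.8]'

```text
clock: 28.25
tcp_pos: [0.6058, -0.1898, 0.1988]
ee_rot: [-0.0, 0.873, 0.489, -0.002]
force: [0.1, -0.1, -0.4]
width: 0.897
grip_force: 0.0
```

>>> step_arm --motion '[0,0,0,0,0,0.21,0.8,0,0,0,0,0,0,0.8,0,0,0,0,0,0,0.8,0,0,0,0,0,0,0.8,0,0,0,0,0,0,0.8]'

```text
clock: 28.67
tcp_pos: [0.6067, -0.184, 0.2005]
ee_rot: [-0.001, 0.895, 0.446, -0.0]
force: [0.2, -0.1, -0.2]
width: 0.904
grip_force: 0.0
```

```bash
python3 -c "
from h import *
r=look((606,-184.8),.014,False); plan(*r[1],2,r[2])"
```

```text
[ 607.4 -184.1] [ 607.4 -184.5] 52.9 [130.6  56.4]
tcp [ 606.8 -184.1  200.8] shift [1.000e-04 4.200e-03 9.938e-01] rows>=4.8 turn [-0.0017  0.0002  0.003 ] rows>=0.0
```

>>> step_arm --motion '[-0.004,0.004,0.14,0,0,0.003,0.8,0,0,0.2,0,0,0,0.8,0,0,0.2,0,0,0,0.8,0,0,0.18,0,0,0,0.8,0,0,0.14,0,0,0,0.8,0,0,0.09,0,0,0,0.8,0,0,0.045,0,0,0,0.8,0,0,0,0,0,0,0.8,0,0,0,0,0,0,0.8,0,0,0,0,0,0,0.8]'

```text
clock: 29.55
tcp_pos: [0.6085, -0.1862, 0.0038]
ee_rot: [0.001, 0.896, 0.445, 0.001]
force: [-0.5, -0.7, -0.5]
width: 0.9
grip_force: 0.0
```

>>> step_arm --motion '[0,0,0,0,0,0,-1,0,0,0,0,0,0,-1,0,0,0,0,0,0,-1,0,0,0,0,0,0,-1,0,0,0,0,0,0,-1,0,0,0,0,0,0,-1]' --newtons 40

```text
clock: 30.05
tcp_pos: [0.6082, -0.1862, 0.0041]
ee_rot: [0.001, 0.896, 0.444, 0.001]
force: [-1.5, 0.6, 6.6]
width: 0.636
grip_force: 41.7
```

>>> step_arm --motion '[0,0,-0.08,0,0,0,-1,0,0,-0.18,0,0,0,-1,0,0,-0.2,0,0,0,-1,0,0,-0.2,0,0,0,-1,0,0,-0.2,0,0,0,-1,0,0,-0.14,0,0,0,-1,0,0,0,0,0,-0.17,-1,0,0,0,0,0,-0.17,-1,0,0,0,0,0,-0.17,-1,0,0,0,0,0,0,-1,0,0,0,0,0,0,-1,0,0,0,0,0,0,-1]'

```text
clock: 31.05
tcp_pos: [0.607, -0.1858, 0.2024]
ee_rot: [0.0, 0.833, 0.554, 0.0]
force: [0.1, 0.4, -0.3]
width: 0.635
grip_force: 43.1
```

```bash
python3 -c "
from h import *
plan(609.9,207.3,150,67.4);print(observe()['force'])"
```

```text
tcp [ 607.  -185.8  202.4] shift [ 1.8177 -0.7474  0.262 ] rows>=9.5 turn [ 0.0003 -0.0001 -0.006 ] rows>=0.0
[ 0.14933277  0.4244995  -0.2581064 ]
```

>>> step_arm --motion '[0.1,-0.041,0,0,0,0,-1,0.18,-0.074,0,0,0,0,-1,0.18,-0.074,0,0,0,0,-1,0.18,-0.074,0,0,0,0,-1,0.18,-0.074,0,0,0,0,-1,0.18,-0.074,0,0,0,0,-1,0.18,-0.074,0,0,0,0,-1,0.18,-0.074,0,0,0,0,-1,0.18,-0.074,0,0,0,0,-1,0.18,-0.074,0,0,0,0,-1,0.098,-0.04,0,0,0,-0.006,-1,0,0,0,0,0,0,-1]'

```text
clock: 32.05
tcp_pos: [0.6088, 0.2123, 0.2021]
ee_rot: [-0.001, 0.831, 0.557, 0.001]
force: [0.1, -0.3, -0.8]
width: 0.638
grip_force: 43.1
```

>>> step_arm --motion '[0,0,0.08,0,0,0,-1,0,0,0.12,0,0,0,-1,0,0,0.06,0,0,0,-1,0,0,0,0,0,0,-1,0,0,0,0,0,0,-1,0,0,0,0,0,0,-1,0,0,0,0,0,0,-1]'

```text
clock: 32.63
tcp_pos: [0.6102, 0.2072, 0.1515]
ee_rot: [0.0, 0.831, 0.556, 0.001]
force: [0.1, -0.4, -0.8]
width: 0.638
grip_force: 43.1
```

```bash
python3 -c "
from h import *
plan(609.9,207.3,86.5,67.4); c=over('pics/w6.png'); s=observe(); z=s['tcp_pos'][2]+.0099
for r in (142,145,148,151,154): print(r,toolxy(np.r_[cast(c,(325,r),z)[0]*1000,z*1000],s)*1000)"
```

```text
tcp [610.2 207.2 151.5] shift [-0.0005 -0.0022  0.3252] rows>=1.6 turn [ 0.0036 -0.0027  0.0035] rows>=0.0
[[287.  156.7]
 [359.1 156.9]
 [273.7 117. ]
 [372.7 117.3]]
142 [64.70400064  0.52837473 -9.80898421]
145 [63.75444974  0.52912011 -9.81030428]
148 [62.80093486  0.5298686  -9.81162986]
151 [61.84343114  0.53062022 -9.81296098]
154 [60.88191349  0.53137499 -9.81429769]
```

View pics/w6.png

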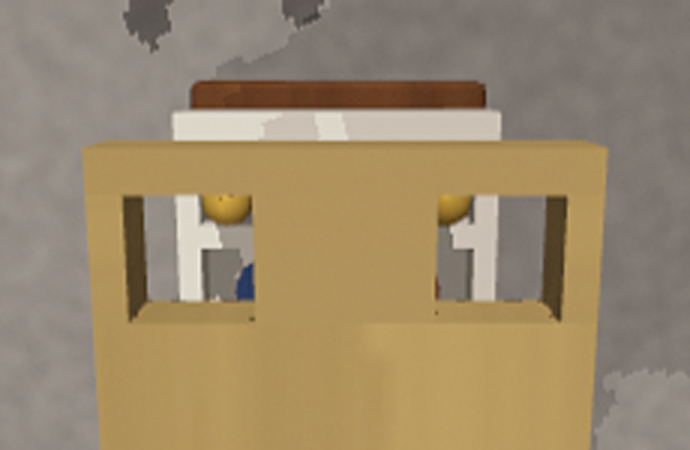

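>>> step_arm --motion '[0,-0.004,0.02,0,0,0.003,-1,0,0,0.04,0,0,0,-1,0,0,0.06,0,0,0,-1,0,0,0.07,0,0,0,-1,0,0,0.07,0,0,0,-1,0,0,0.045,0,0,0,-1,0,0,0.02,0,0,0,-1,0,0,0,0,0,0,-1,0,0,0,0,0,0,-1,0,0,0,0,0,0,-1,0,0,0,0,0,0,-1]'

```text
clock: 33.6
tcp_pos: [0.6085, 0.2077, 0.0851]
ee_rot: [-0.0, 0.832, 0.555, 0.0]
force: [-0.5, 0.3, -1.0]
width: 0.637
grip_force: 43.1
```

>>> step_arm --motion '[0,0,0.008,0,0,0,-1,0,0,0.006,0,0,0,-1,0,0,0,0,0,0,-1,0,0,0,0,0,0,-1,0,0,0,0,0,0,-1]'

```text
clock: 34.02
tcp_pos: [0.6088, 0.2077, 0.0841]
ee_rot: [0.0, 0.832, 0.555, 0.001]
force: [-3.6, -0.4, 11.8]
width: 0.635
grip_force: 44.3
```

Seated at the predicted height; release, retreat and check.

>>> step_arm --motion '[0,0,-0.006,0,0,0,-1,0,0,0,0,0,0,0.8,0,0,0,0,0,0,0.8,0,0,0,0,0,0,0.8,0,0,0,0,0,0,0.8,0,0,-0.05,0,0,0,0.8,0,0,-0.15,0,0,0,0.8,0,0,-0.2,0,0,0,0.8,0,0,-0.2,0,0,0,0.8,0,-0.1,-0.1,0,0,0,0.8,0,-0.2,0,0,0,0,0.8,0,-0.2,0,0,0,0,0.8]'

```text
clock: 35.02
tcp_pos: [0.5175, 0.2464, 0.2265]
ee_rot: [0.001, 0.832, 0.554, 0.003]
force: [-0.3, 0.8, -0.1]
width: 0.902
grip_force: 0.0
```

>>> step_arm --motion '[0,-0.2,0,0,0,0,0.8,0,-0.2,0,0,0,0,0.8,0,-0.2,0,0,0,0,0.8,0,0,0,0,0,0,0.8,0,0,0,0,0,0,0.8,0,0,0,0,0,0,0.8]'

```text
clock: 35.52
tcp_pos: [0.4059, 0.2923, 0.2245]
ee_rot: [0.0, 0.831, 0.556, 0.001]
force: [0.7, 0.4, 0.2]
width: 0.9
grip_force: 0.0
```

```bash
python3 -c "
from h import *
np.set_printoptions(suppress=True,precision=1)
a=cam('top'); b=cam('scene'); print(observe()['tcp_pos'])
cv2.imwrite('pics/f1.png',a['image'][:,:,::-1])
x,y=proj(b,[[.61,.208,.05]])[0].astype(int)
cv2.imwrite('pics/f2.png',cv2.resize(b['image'][y-60:y+60,x-80:x+80,::-1],None,fx=4.8,fy=4.8,interpolation=cv2.INTER_CUBIC))
_,k=masks(a['image']); print(rect(a,k,proj(a,[[.608,.208,.094]])[0],.094))"
```

```text
[0.4 0.3 0.2]
(array([606.8, 206.8]), array([606.7, 206.8]), np.float64(67.40525817871095), (129.92262268066406, 55.93062973022461))
```

View pics/f1.png

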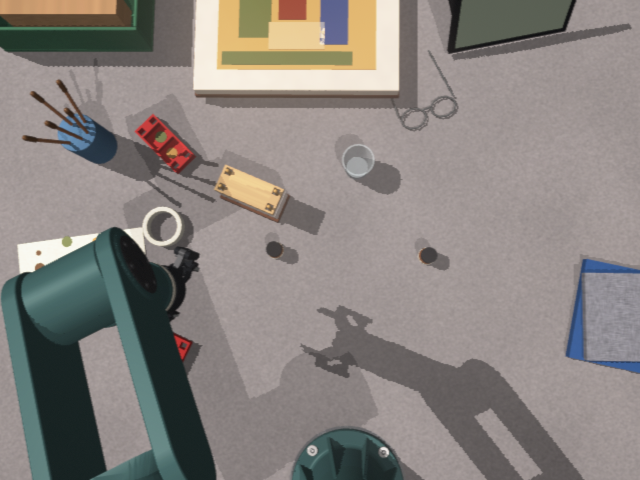

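View pics/f2.png

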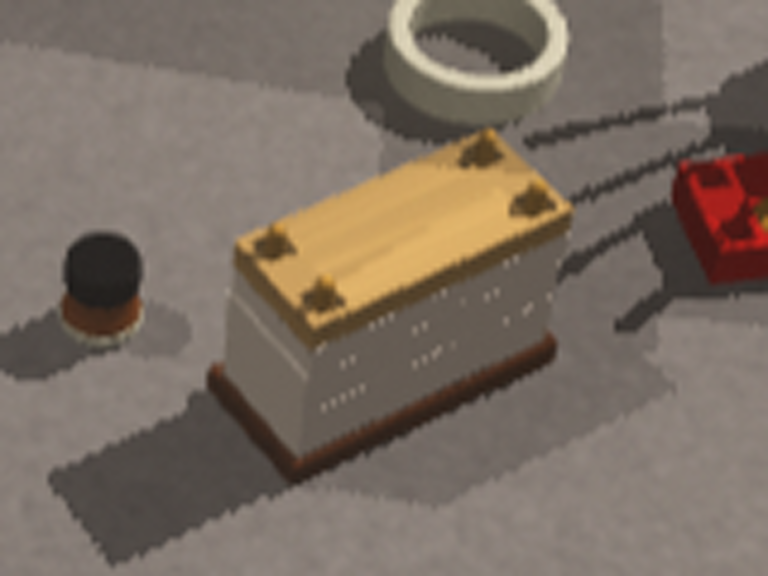

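The stack is flat with all four posts through the cover (crop pixels ~(275,243), (322,295), (482,150), (532,200)), and the jars and tape are where they started.

```bash
python3 -c "
from bench import *
print(hand_in())"
```

```text
the job is handed in; nothing more can be done
None
```

All three palettes and the cover are stacked on the stand in the order asked, with the one-well palette at the bottom. They lie flat with all four posts through the corner holes, the jars and tape are where they stood, and the job was handed in at about 36 s; no verdict came back.

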